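# Put the wide sample panel on the display stand

## Robot

A 6-joint arm with a two-finger parallel gripper is mounted at the origin on the work surface. World frame = base frame: x ahead of the robot, y to its left, z up, the work surface at z = 0. Lengths are in mm, angles in rad, forces in N, time in s.
With the tool pointing down it reaches from about 250 to 800 mm from the base axis. Payload 8.5 kg.
Tool frame: the origin (TCP) lies between the finger pads; the fingertips stand 17 mm ahead of it and the grasp point (between the pads) lies 2 mm behind it; z points along the fingers, y is the line along which they close (so a half turn about z gives the same grasp; the last joint's range is limited). The gripper opens to 85 mm and grips with 20 to 120 N. Pads are 22 mm wide; open, the fingers measure 114 mm over their backs; the gripper's body (76 mm by 85 mm) begins 54 mm behind the grasp point. The pads swing forward as they close: fully open they stand 13 mm farther back than shut.
Start: joints at [1.107, 0.238, -0.013, 1.319, 0, 1.571], TCP at [234.838, 469.502, 248.276] pointing down, gripper open.
Joint ranges: [-2.66, 2.66], [-1.03, 1.9], [-1.14, 1.46], [-1.82, 2.27], [-1.45, 1.34], [-3.14, 3.14]. Speed limits (rad/s): [2.22, 2.22, 2.79, 3.14, 3.14, 3.14].

## Interface

Orientations are given as [roll, pitch, yaw] about the fixed x, y, z axes, in that order (R = Rz(yaw) Ry(pitch) Rx(roll)).
In Python, from rig import r gives the robot as it stands. The module is installed in compiled form; this text tells all that it offers.
- The arm moves only by the tool apply_moves, never from a script. Its argument "motion" is a list of rows, each an object of numbers: "x", "y", "z": the shift along the tool's x, y, z as a fraction of full scale; "roll": the turn about the tool's z as a fraction of full scale; "gripper": the opening, from 0 (shut) to 1 (fully open). In form: [{"x": .., "y": .., "z": .., "roll": .., "gripper": ..}, ...]. A call has 1 to 20 rows; each row shifts and turns the commanded pose from where the row before left it, along the tool's axes as they then stand; what a row does not reach is not made up. Full scale, the value 1, is 0.02 m for a shift and 6 degrees for a turn. A row lasts 1/12 s, in which the tool goes at most 41.7 mm and 7.16 degrees, less where a joint would pass 70% of its speed; a pose out of reach is approached as far as the arm can. A call with a number of a shift or a turn outside -1 to 1 is refused whole. A call with a gripper value outside its range is refused whole. The fingers move at their own pace and stop on an object; "grip_force" is the grip in N (left out, the last holds). Time passes only in rows, so rows that do not move let the fingers close. It gives the time, the measured TCP pose, the force, the opening and the grip force at its end, in the units of the state.
- r.read_state(): the state, without advancing time (a new reading comes with each control period).
- r.capture(name): name is "scene" or "side" or "wrist"; returns a dict with "color" (480x640x3 uint8, red, green, blue), "K" (3x3 intrinsics, pixels), "T" (4x4, takes a point from camera to world coordinates); the wrist camera has in their place "tool_from_camera" (4x4, takes a point from camera to tool coordinates, whose origin is the TCP and whose axes are the flange's). Camera axes: x right, y down, z forward; pixel columns grow to the right and rows downward; lengths in mm; the calibration is good to about 2 mm. A picture is of the moment at which its call begins: read the wrist's pose just before it. There is no depth.
- r.finish_job(): hands the job in; it is judged then, once.
The state is a dict: "clock": time; "q": joint angles; "dq": joint speeds; "tau": joint torques, N m; "tool_pos": TCP position; "eef_rot": TCP orientation; "ft_force": force on the tool from outside, world axes, zero at the start; "wrist_torque": the same for the moment, N m; "finger_gap": opening from 0.0 (shut) to 1.0 (fully open); "finger_force": force on a finger pad.
Only numpy, scipy, OpenCV 4.12 (cv2) and the standard library are available. Lean on these libraries where they do the work, as an engineer would, in place of code of your own. Each camera call takes 0.05 s, during which the arm holds its last target. There are 200 camera calls.

## Task

Lift the lid of the wooden sample case until it rests open on its stop, then slide the wider of the two panels up out of its leaning slot. Set it centred on the display stand, its lower edge down on the ledge and its back flat against the leaning backrest, and let go of it. Leave the lid open and the narrow panel in its slot, do not drop the wide panel on the bench, and do not disturb the other things on the bench.

Things in the scene. Friction and masses are not known exactly. Their poses are not given: they have to be found in the camera images.
- case: wooden case, fixed, 200 (x) x 180 (y) mm: tray 70 mm high, 8 mm walls, under a 90 mm deep lid (160 mm high in all). Origin: centre of its underside; x points from its front (lid tab) to its hinge side, z up. Inside, two slots across its width each hold a panel; which is where varies. Both slots lean 30 degrees from vertical, the panels' tops towards the case's front (-x)
- slot_near (a point): middle of the floor of the slot nearer the case's front, 26 mm above the bench (case x = -8 mm). Slots are 12 mm wide, between two slats that rise 45 mm along the lean; axes as the case's
- slot_far (a point): the same for the slot nearer the hinge (case x = +60 mm)
- lid (a joint): lid angle, rad: 0 closed, 1.75 resting open on its stop; it falls shut below about 1.0 and falls open to the stop above that. The hinge line is parallel to the case's y
- lid_hinge (a point): middle of the lid's hinge line, on the far rim of the tray (case x = +100, z = 70.5 mm)
- lid_tab (a point): grip point of the dark steel tab on the lid's front wall: 24 mm out from the wall of a tab that sticks out 38 mm, 40 mm wide (case y) and 12 mm thick. Closed, it is at case x = -124, z = 135 mm, 25 mm below the lid's top. It swings with the lid; 233 mm from the hinge line
- sample_wide: the wide panel, plain grey recycled-plastic board, 130 mm wide (its y), 130 mm tall (its z), 9 mm thick (its x), 0.10 to 0.21 kg. Origin: centre of its lower edge; z points along the panel to its upper edge. In its slot the upper edge is about 139 mm above the bench
- sample_narrow: the narrow panel, same board, 80 mm wide (y), 130 mm tall (z), 9 mm thick (x); origin and axes as for the wide one
- stand: display stand, fixed: concrete foot 130 x 110 x 40 mm, short dark post, leaning dark wooden rest with a ledge 120 mm wide (y): free for 34 mm in front of the backrest, then a lip 8 mm high, 6 mm thick. Origin: centre of its underside; x points to where the rest's face looks, away from the robot
- rest: the stand's rest. Origin: on the ledge, middle of the line where it meets the backrest, 68 mm up. z runs up the backrest's face, 30 degrees from vertical, leaning to the stand's -x (towards the robot); x points out of that face. Backrest 120 mm wide, 80 high, 10 thick (behind x = 0). A seated panel has its origin at x = 4.5 mm, y = 0, z = 0, its z along this z
- bottle: green glass bottle, 64 mm across, 200 mm high; origin at its underside
- offcut: pale timber offcut, 150 (x) x 45 x 35 mm; origin at its underside
- chunk: concrete block, 70 x 90 x 55 mm; origin at its underside
- jar: glass jar, 70 mm across, 90 mm high; origin at its underside
Not all that is in view belongs to the job. What is shaped like the stand but pink is not meant.

How it is judged (in metres and radians):
On the way, in this order (a step that is already met when the one before it is completed fails the run):
1. the lid is open on its stop (above 1.65 rad) (value of joint lid above 1.65 rad), for 0.2 s.
2. the wide panel is out of its slot (its lower edge more than 85 mm above the case's underside) (z of sample_wide in the frame of case above 0.085 m), for 0.1 s.
At the end, for the whole second after the job is handed in: Lid open on its stop (above 1.65 rad). Wide panel released, at rest on the ledge (within 6 mm), within 25 mm of its middle, its lower edge within 7.5 mm of the backrest and parallel to it within 0.1 rad. Narrow panel within 15 mm of its start, in its slot (value of joint lid above 1.65 rad and x of sample_wide in the frame of rest between 0 and 0.012 m and y of sample_wide in the frame of rest between -0.025 and 0.025 m and z of sample_wide in the frame of rest between -0.006 and 0.006 m and angle between the z axis of sample_wide and the z axis of rest, either way round below 0.1 rad and angle between the x axis of sample_wide and the x axis of rest, either way round below 0.1 rad and linear speed of sample_wide below 0.02 m/s and contact force between sample_wide and the fingers below 0.1 N and distance of sample_narrow from where it was at the start of the episode below 0.015 m); the robot touches nothing.
It fails at once if the wide panel lands on the bench (its lower edge below 17 mm) (height (world z) of sample_wide below 0.017 m).
It fails at once if the narrow panel is moved more than 30 mm (distance of sample_narrow from where it was at the start of the episode above 0.03 m).
It fails at once if a bystander (bottle, offcut, concrete block, jar) is moved more than 30 mm (distance of any of bottle, offcut, chunk, jar from where it was at the start of the episode above 0.03 m).
It also fails if it takes over 64 s, if anything falls off the work surface, if the arm or the gripper's body presses on something with over 40 N, if the wrist force passes 120 N, or if a joint passes its speed limit or range.

## Working session

There is one attempt and no reset: what is moved stays moved. The work goes in short steps, Python scripts to look and compute and a tool call to move; the robot and the scene stay as the last step left them, time stands still between calls to the robot, and variables do not carry over. Pictures are saved under pics/ and viewed, at most 10 in all, crops included, and the job is handed in when it is done.

Besides the shell and the picture viewer there is one more tool, called after "Call:" as a command line: name --argument value ..., lists and objects as JSON in quotes. apply_moves: Moves the arm, as the interface text tells. Its arguments: {"type":"object","properties":{"motion":{"type":"array","items":{"type":"object","properties":{"x":{"type":"number"},"y":{"type":"number"},"z":{"type":"number"},"roll":{"type":"number"},"gripper":{"type":"number"}}}},"grip_force":{"type":"number"}},"required":["motion"]}

```bash
mkdir -p pics; python3 - <<'E'
from rig import r
import cv2,numpy as np
s=r.read_state();print(s)
for n in("scene","side"):
    c=r.capture(n);cv2.imwrite(f"pics/{n}0.png",c["color"][:,:,::-1]);print(n,c["K"].tolist(),np.round(c["T"],4).tolist())
c=r.capture("wrist");print(c["K"].tolist(),np.round(c["tool_from_camera"],3).tolist())
E
```

```text
{'clock': 0.0, 'q': array([ 1.10700431e+00,  2.38789557e-01, -1.42450467e-02,  1.31921390e+00,
       -4.76427911e-06,  1.57075916e+00]), 'dq': array([ 2.79228606e-05,  3.42940010e-04,  6.30491773e-04, -1.25510053e-03,
        7.73805398e-04,  4.61415040e-04]), 'tau': array([ 4.45148209e-03, -5.38763738e+01,  3.46440554e+01,  1.80111820e-02,
        4.87564121e-04,  2.53229979e-05]), 'tool_pos': array([234.68066382, 469.18884142, 247.67659685]), 'eef_rot': array([-3.14014048e+00,  4.71030359e-06,  2.67783781e+00]), 'ft_force': array([-0.33322041, -0.49136184,  0.09627965]), 'wrist_torque': array([ 0.00220957, -0.01461911, -0.04314822]), 'finger_force': 0.0, 'finger_gap': 0.9968672648679048}
scene [[458.4405675494745, 0.0, 324.99809788076885], [0.0, 458.4405675494745, 240.46201733117334], [0.0, 0.0, 1.0]] [[-0.4677, 0.67, -0.5765, 1135.3059], [0.8838, 0.3439, -0.3173, 336.4125], [-0.0143, -0.6579, -0.753, 891.9289], [0.0, 0.0, 0.0, 1.0]]
side [[492.577655364372, 0.0, 321.7784718734062], [0.0, 492.577655364372, 242.19401207776912], [0.0, 0.0, 1.0]] [[-0.8917, 0.3479, -0.2895, 871.3112], [0.4525, 0.6983, -0.5547, 600.6141], [0.0092, -0.6256, -0.7801, 989.7166], [0.0, 0.0, 0.0, 1.0]]
[[337.32188441034344, 0.0, 318.6725768305245], [0.0, 337.32188441034344, 239.1092353895105], [0.0, 0.0, 1.0]] [[0.0, -0.962, -0.272, 69.246], [1.0, -0.0, 0.002, -0.109], [-0.001, -0.272, 0.962, -125.785], [0.0, 0.0, 0.0, 1.0]]
```

View pics/scene0.png

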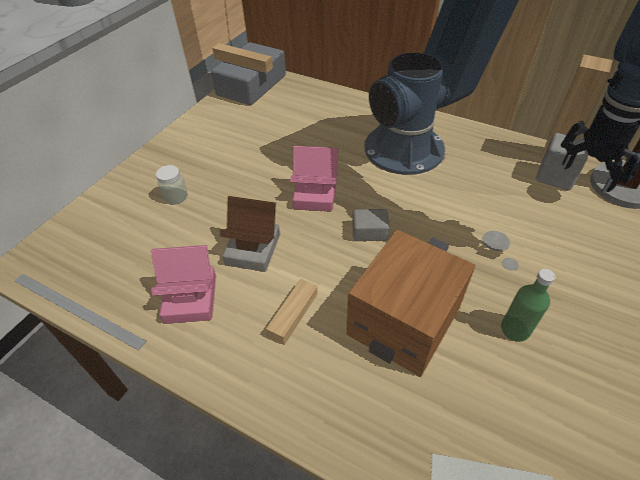

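View pics/side0.png

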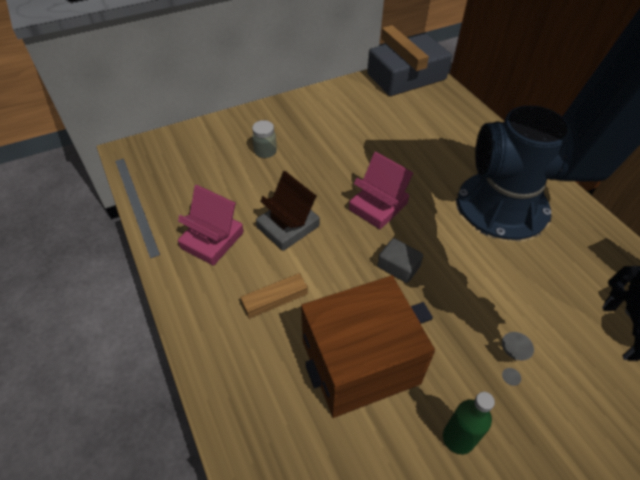

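The scene view shows the case around (410,300), the brown stand at (250,232), with the pink ones as decoys. I need a closer look for the tab side and the corners.

```bash
python3 - <<'E'
import cv2,numpy as np
a=cv2.imread("pics/scene0.png");b=cv2.imread("pics/side0.png")
def cr(im,x,y,w,h):return cv2.resize(im[y:y+h,x:x+w],(400,300),interpolation=cv2.INTER_CUBIC)
A=cr(a,330,225,200,150);B=cr(b,280,268,200,150);C=cr(a,200,185,120,90);D=cr(b,240,160,120,90)
cv2.imwrite("pics/m0.png",np.clip(np.vstack([np.hstack([A,B]),np.hstack([C,D])])*1.3,0,255).astype(np.uint8))
E
```

```text
(no output)
```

View pics/m0.png

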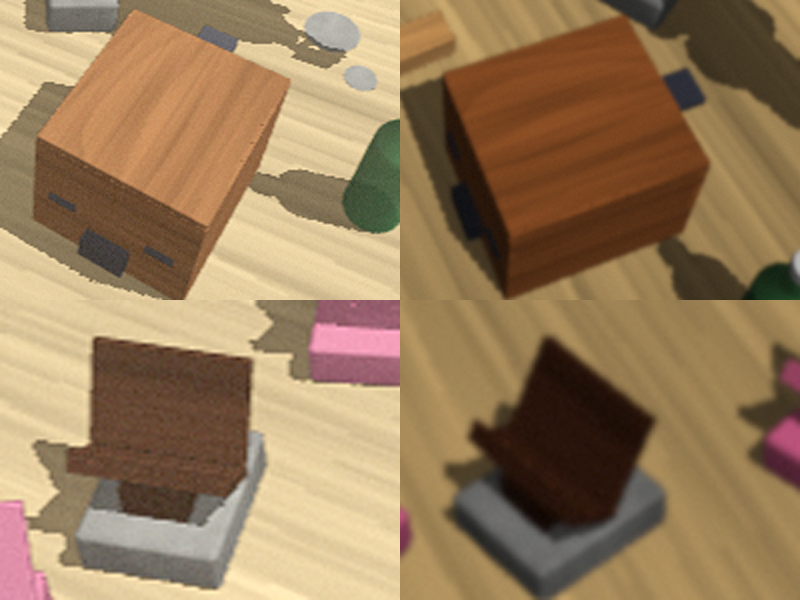

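```bash
cat >h.py <<'E'
import numpy as np,cv2
from scipy.optimize import least_squares
from rig import r
CAM={}
def cam(n):
    if n not in CAM: CAM[n]=r.capture(n)
    return CAM[n]
def proj(n,P):
    c=cam(n);P=np.atleast_2d(P);Q=(P-c["T"][:3,3])@c["T"][:3,:3]
    return (Q/Q[:,2:])[:,:2]@c["K"][:2,:2].T+c["K"][:2,2]
def place(p,L):
    c,s=np.cos(p[2]),np.sin(p[2]);L=np.atleast_2d(L).astype(float)
    return np.c_[p[0]+c*L[:,0]-s*L[:,1],p[1]+s*L[:,0]+c*L[:,1],L[:,2]]
def fit(obs,x0):
    f=lambda p:np.concatenate([(proj(n,place(p,L))-uv).ravel() for n,(L,uv) in obs.items()])
    s=least_squares(f,x0,loss="soft_l1");return s.x,f(s.x).reshape(-1,2)
def ray(n,uv,z):
    c=cam(n);d=c["T"][:3,:3]@np.linalg.solve(c["K"],[*uv,1]);o=c["T"][:3,3];return o+d*(z-o[2])/d[2]
def rest(x,y,z): # rest frame -> levelled frame, origin under rest origin
    return [x*.866-z*.5,y,68+x*.5+z*.866]
E
python3 - <<'E'
from h import *
np.set_printoptions(precision=2,suppress=True)
T=[[-100,-90,160],[-100,90,160],[100,90,160],[100,-90,160]]
p,e=fit({"scene":(T,[(397.5,230),(475,264),(433.5,337.5),(349,293.5)]),"side":(T,[(395,275.5),(434,349),(336,385.5),(302.5,304)])},[550,200,0])
print("case",p,e.tolist())
print("tab",place(p,[-124,0,135]),"slots",place(p,[[-8,0,26],[60,0,26]]))
b=[rest(-10,-60,80),rest(-10,60,80),rest(40,-60,8)]
q,e=fit({"scene":(b,[(228.5,196.4),(275.6,202.4),(220.4,229.4)]),"side":(b,[(284.4,171.4),(316.5,196),(261,199)])},[500,-200,0])
print("rest",q,e.tolist())
F=[[65,-55,40],[65,55,40],[-65,55,40]]
g,e=fit({"scene":(F,[(224.6,256.1),(265.1,260.6),(279.5,224.6)]),"side":(F,[(256.5,222.4),(283.5,241),(319.5,215.5)])},[500,-200,0])
print("foot",g,e.tolist())
F=[[55,-65,40],[55,65,40],[-55,65,40]]
g,e=fit({"scene":(F,[(224.6,256.1),(265.1,260.6),(279.5,224.6)]),"side":(F,[(256.5,222.4),(283.5,241),(319.5,215.5)])},[500,-200,0])
print("foot",g,e.tolist())
print("chunk",ray("scene",(370,218),55),"bottle",ray("scene",(520,330),5),"tool",r.read_state()["tool_pos"])
E
```

```text
case [580.21 229.97  -0.11] [[0.08501193298320686, -2.049129088034732], [1.9135619650773492, -0.17610207621072504], [0.8769065910598215, 0.12454657020089144], [-0.3796211261240501, -1.7746885425430037], [-2.3695220906973873, -1.239275904662236], [1.6123498646072107, 0.36408396075034943], [-1.1313922415822617, 0.7405354776915374], [-1.7361150501025122, -0.42793611467016035]]
tab [[456.89 243.   135.  ]] slots [[572.25 230.82  26.  ]
 [639.88 223.67  26.  ]]
rest [ 563.71 -185.37   25.43] [[0.1834350600045127, -0.163627106865448], [1.1660971815298353, -0.040719021588472515], [0.0689868992201923, 1.155304737818284], [-0.540643543488045, -0.42208261830697325], [0.0686622839199913, -0.026104113991294753], [-0.2537309590593395, -2.1098054596229474]]
foot [ 560.48 -186.74    0.32] [[-1.8584987401373212, -0.0022472818585015375], [2.060564922531512, 0.9122760290771339], [0.050030377777147805, -2.3776378915255236], [-2.079785475171036, -2.950893313929072], [0.06482446222605631, 2.1591093109253734], [1.114912329811034, -0.1459774462759924]]
foot [ 565.52 -188.35    0.41] [[-5.085708182341904, -0.5316791266070027], [7.823250906135797, -2.237329495239237], [0.0022139138210377496, 0.22676287170457954], [-4.049580923999656, -4.7361064179760035], [6.599019431882539, 2.1223948894378566], [-0.7852685815042832, 2.0857246716518034]]
chunk [375.89  49.65  55.  ] bottle [491.15 462.08   5.  ] tool [234.79 469.39 247.99]
```

```bash
cat >>h.py <<'E'
CASE=[580.2,230,-0.106]; REST=[563.7,-185.4,0.297]
def delta(target,a=None):
    s=r.read_state();a=s["eef_rot"][2] if a is None else a
    d=np.array(target)-s["tool_pos"];c,q=np.cos(a),np.sin(a)
    return np.array([c*d[0]+q*d[1],q*d[0]-c*d[1],-d[2]])/20
E
python3 - <<'E'
from h import *
np.set_printoptions(precision=2,suppress=True)
print(delta(place(CASE,[-125,0,225])[0],3.036))
th=np.arange(0,1.33,.08);ang=np.pi-np.arctan2(64.5,224)-th
print(th.round(2)); print((np.diff(np.c_[100+233*np.cos(ang),233*np.sin(ang)],axis=0)/20).round(2).tolist())
E
```

```text
[-12.19 -10.08   1.15]
[0.   0.08 0.16 0.24 0.32 0.4  0.48 0.56 0.64 0.72 0.8  0.88 0.96 1.04
 1.12 1.2  1.28]
[[0.29, 0.88], [0.36, 0.86], [0.43, 0.83], [0.5, 0.79], [0.56, 0.75], [0.61, 0.7], [0.67, 0.65], [0.72, 0.59], [0.76, 0.53], [0.8, 0.47], [0.84, 0.41], [0.87, 0.34], [0.89, 0.27], [0.91, 0.19], [0.92, 0.12], [0.93, 0.05]]
```

Call:
apply_moves --motion '[{"roll":-0.86,"gripper":1},{"roll":-0.86},{"roll":-0.86},{"roll":-0.84},{"x":-0.87,"y":-0.72},{"x":-0.87,"y":-0.72},{"x":-0.87,"y":-0.72},{"x":-0.87,"y":-0.72},{"x":-0.87,"y":-0.72},{"x":-0.87,"y":-0.72},{"x":-0.87,"y":-0.72},{"x":-0.87,"y":-0.72},{"x":-0.87,"y":-0.72},{"x":-0.87,"y":-0.72},{"x":-0.87,"y":-0.72},{"x":-0.87,"y":-0.72},{"x":-0.87,"y":-0.72},{"x":-0.87,"y":-0.72,"z":1},{},{}]'

```text
invalid input
```

```bash
python3 - <<'E'
from h import *
np.set_printoptions(precision=2,suppress=True)
s=r.read_state();print(s["tool_pos"],s["eef_rot"],delta(place(CASE,[-125,0,133])[0]))
c=r.capture("wrist");cv2.imwrite("pics/w1.png",c["color"][:,:,::-1])
E
```

```text
[234.79 469.39 247.99] [-3.14 -0.    2.68] [-14.95  -5.17   5.75]
```

View pics/w1.png

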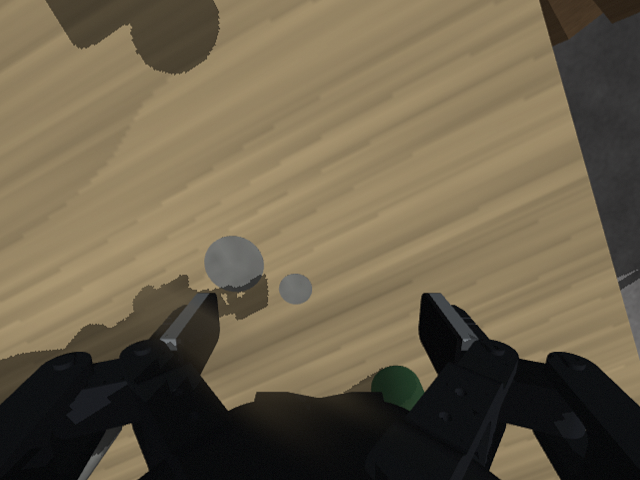

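The move was refused, probably because every field has to be given. The wrist view still shows the start pose, with bare bench and the bottle at (398,388).

Call:
apply_moves --motion '[{"x":0,"y":0,"z":0,"roll":-0.86,"gripper":1},{"x":0,"y":0,"z":0,"roll":-0.86,"gripper":1},{"x":0,"y":0,"z":0,"roll":-0.86,"gripper":1},{"x":0,"y":0,"z":0,"roll":-0.84,"gripper":1},{"x":-0.87,"y":-0.72,"z":0,"roll":0,"gripper":1},{"x":-0.87,"y":-0.72,"z":0,"roll":0,"gripper":1},{"x":-0.87,"y":-0.72,"z":0,"roll":0,"gripper":1},{"x":-0.87,"y":-0.72,"z":0,"roll":0,"gripper":1},{"x":-0.87,"y":-0.72,"z":0,"roll":0,"gripper":1},{"x":-0.87,"y":-0.72,"z":0,"roll":0,"gripper":1},{"x":-0.87,"y":-0.72,"z":0,"roll":0,"gripper":1},{"x":-0.87,"y":-0.72,"z":0,"roll":0,"gripper":1},{"x":-0.87,"y":-0.72,"z":0,"roll":0,"gripper":1},{"x":-0.87,"y":-0.72,"z":0,"roll":0,"gripper":1},{"x":-0.87,"y":-0.72,"z":0,"roll":0,"gripper":1},{"x":-0.87,"y":-0.72,"z":0,"roll":0,"gripper":1},{"x":-0.87,"y":-0.72,"z":0,"roll":0,"gripper":1},{"x":-0.87,"y":-0.72,"z":1,"roll":0,"gripper":1},{"x":0,"y":0,"z":0,"roll":0,"gripper":1},{"x":0,"y":0,"z":0,"roll":0,"gripper":1}]'

```text
clock: 1.97
tool_pos: [455.8, 242.3, 227.4]
eef_rot: [-3.14, -0.002, 3.034]
ft_force: [-0.6, 0.7, -0.2]
finger_gap: 1.002
finger_force: 0.0
```

```bash
python3 - <<'E'
from h import *
np.set_printoptions(precision=2,suppress=True)
s=r.read_state();print(s["tool_pos"],s["eef_rot"],delta(place(CASE,[-125,0,133])[0]))
c=r.capture("wrist");cv2.imwrite("pics/w2.png",c["color"][:,:,::-1])
# predicted tab grip point/corners in wrist image
from scipy.spatial.transform import Rotation as Ro
R=Ro.from_euler("xyz",s["eef_rot"]).as_matrix()
P=place(CASE,[[-138,-20,141],[-138,20,141],[-100,-20,141],[-100,20,141]])
Q=(P-s["tool_pos"])@R;M=np.linalg.inv(c["tool_from_camera"]);C=Q@M[:3,:3].T+M[:3,3]
print(((C/C[:,2:])@c["K"].T)[:,:2])
E
```

```text
[455.83 242.29 227.41] [-3.14 -0.    3.03] [0.   0.05 4.72]
[[289.03 233.58]
 [350.49 233.5 ]
 [290.44 287.51]
 [349.14 287.43]]
```

View pics/w2.png

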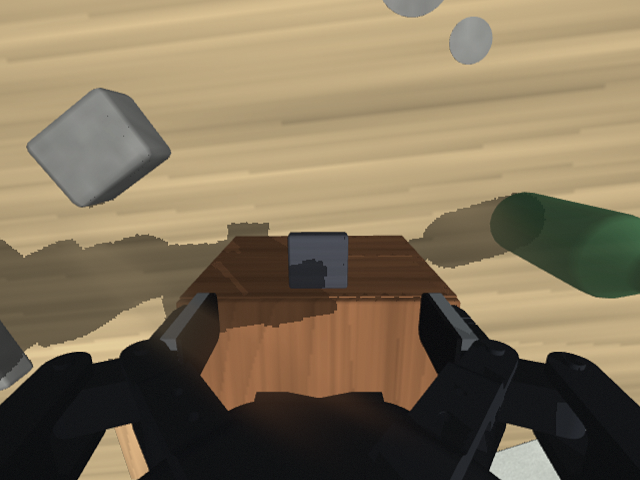

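The wrist view shows the tab at (288..348, 233..288), within 2 px of the prediction, so I'll descend and grip.

Call:
apply_moves --motion '[{"x":0,"y":0,"z":0.8,"roll":0,"gripper":1},{"x":0,"y":0,"z":0.8,"roll":0,"gripper":1},{"x":0,"y":0,"z":0.8,"roll":0,"gripper":1},{"x":0,"y":0,"z":0.8,"roll":0,"gripper":1},{"x":0,"y":0,"z":0.8,"roll":0,"gripper":1},{"x":0,"y":0,"z":0.7,"roll":0,"gripper":1},{"x":0,"y":0,"z":0,"roll":0,"gripper":0},{"x":0,"y":0,"z":0,"roll":0,"gripper":0},{"x":0,"y":0,"z":0,"roll":0,"gripper":0},{"x":0,"y":0,"z":0,"roll":0,"gripper":0},{"x":0,"y":0,"z":0,"roll":0,"gripper":0},{"x":0,"y":0,"z":0,"roll":0,"gripper":0},{"x":0,"y":0,"z":0,"roll":0,"gripper":0},{"x":0,"y":0,"z":0,"roll":0,"gripper":0}]' --grip_force 60

```text
clock: 3.18
tool_pos: [456.0, 241.6, 136.0]
eef_rot: [-3.138, 0.002, 3.035]
ft_force: [-2.3, -11.3, 10.9]
finger_gap: 0.457
finger_force: 60.6
```

Call:
apply_moves --motion '[{"x":-0.29,"y":0,"z":-0.88,"roll":0,"gripper":0},{"x":-0.36,"y":0,"z":-0.86,"roll":0,"gripper":0},{"x":-0.43,"y":0,"z":-0.83,"roll":0,"gripper":0},{"x":-0.5,"y":0,"z":-0.79,"roll":0,"gripper":0},{"x":-0.56,"y":0,"z":-0.75,"roll":0,"gripper":0},{"x":0,"y":0,"z":0,"roll":0,"gripper":0}]'

```text
clock: 3.68
tool_pos: [499.9, 237.1, 219.1]
eef_rot: [-3.139, 0.003, 3.035]
ft_force: [-0.8, -9.0, -3.5]
finger_gap: 0.456
finger_force: 64.5
```

Following the arc well with low forces.

Call:
apply_moves --motion '[{"x":-0.61,"y":0,"z":-0.7,"roll":0,"gripper":0},{"x":-0.67,"y":0,"z":-0.65,"roll":0,"gripper":0},{"x":-0.72,"y":0,"z":-0.59,"roll":0,"gripper":0},{"x":-0.76,"y":0,"z":-0.53,"roll":0,"gripper":0},{"x":-0.8,"y":0,"z":-0.47,"roll":0,"gripper":0},{"x":-0.84,"y":0,"z":-0.41,"roll":0,"gripper":0},{"x":-0.87,"y":0,"z":-0.34,"roll":0,"gripper":0},{"x":-0.89,"y":0,"z":-0.27,"roll":0,"gripper":0},{"x":-0.91,"y":0,"z":-0.19,"roll":0,"gripper":0},{"x":-0.92,"y":0,"z":-0.12,"roll":0,"gripper":0},{"x":-0.93,"y":0,"z":-0.05,"roll":0,"gripper":0},{"x":0,"y":0,"z":0,"roll":0,"gripper":0}]'

```text
clock: 4.68
tool_pos: [678.1, 218.7, 303.7]
eef_rot: [-3.141, 0.002, 3.034]
ft_force: [-0.6, -3.2, 3.3]
finger_gap: 0.45
finger_force: 64.5
```

Call:
apply_moves --motion '[{"x":-0.93,"y":0,"z":0.03,"roll":0,"gripper":0},{"x":-0.93,"y":0,"z":0.1,"roll":0,"gripper":0},{"x":-0.92,"y":0,"z":0.17,"roll":0,"gripper":0},{"x":0,"y":0,"z":0,"roll":0,"gripper":0},{"x":0,"y":0,"z":0,"roll":0,"gripper":0.7},{"x":0,"y":0,"z":0,"roll":0,"gripper":0.7},{"x":0,"y":0,"z":0,"roll":0,"gripper":0.7},{"x":0,"y":0,"z":0,"roll":0,"gripper":0.7},{"x":0,"y":0,"z":-0.8,"roll":0,"gripper":0.7},{"x":0,"y":0,"z":-0.8,"roll":0,"gripper":0.7},{"x":0.8,"y":0,"z":-0.8,"roll":0,"gripper":0.7},{"x":1,"y":0,"z":0,"roll":0,"gripper":0.7},{"x":1,"y":0,"z":0,"roll":0,"gripper":0.7},{"x":1,"y":0,"z":0,"roll":0,"gripper":0.7},{"x":1,"y":0,"z":0,"roll":0,"gripper":0.7},{"x":1,"y":0,"z":0,"roll":0,"gripper":0.7},{"x":1,"y":0,"z":0,"roll":0,"gripper":0.7},{"x":1,"y":0,"z":0,"roll":0,"gripper":0.7},{"x":1,"y":0,"z":0,"roll":0,"gripper":0.7},{"x":1,"y":0,"z":0,"roll":0,"gripper":0.7}]'

```text
clock: 6.35
tool_pos: [534.5, 234.9, 345.5]
eef_rot: [3.141, 0.001, 3.036]
ft_force: [-0.4, -0.4, -0.5]
finger_gap: 0.697
finger_force: 0.0
```

```bash
python3 - <<'E'
from h import *
np.set_printoptions(precision=2,suppress=True)
s=r.read_state();print(s["tool_pos"],s["eef_rot"])
A=r.capture("scene")["color"][160:400,280:600];B=r.capture("side")["color"][180:420,200:520]
W=r.capture("wrist")["color"]
m=np.vstack([np.hstack([A,B]),cv2.resize(W,(640,480))[:360]])
cv2.imwrite("pics/m1.png",np.clip(m[:,:,::-1]*1.3,0,255).astype(np.uint8))
E
```

```text
[534.45 234.94 345.52] [3.14 0.   3.04]
```

View pics/m1.png

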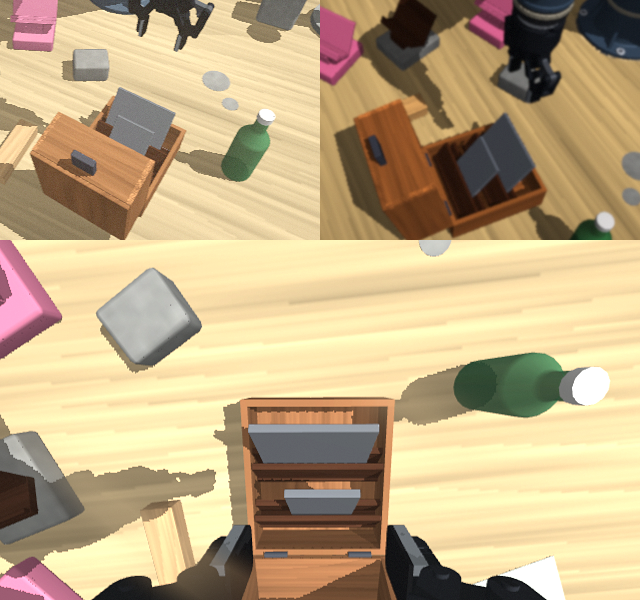

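The picture shows the lid open on its stop, the wide panel in the near slot (upper edge from (250,185) to (379,184) in the wrist image) and the narrow one in the far slot.

```bash
python3 - <<'E'
from h import *
from scipy.spatial.transform import Rotation as Ro
np.set_printoptions(precision=2,suppress=True)
s=r.read_state();print(s["q"])
c=r.capture("wrist");R=Ro.from_euler("xyz",s["eef_rot"]).as_matrix();T=c["tool_from_camera"]
cs,sn=np.cos(CASE[2]),np.sin(CASE[2])
for uv,z in(((249.5,185),136.4),((379,184.5),136.4),((250.5,193),140.9),((378,192.5),140.9),((242,160),70),((393,159),70)):
    d=R@T[:3,:3]@np.linalg.solve(c["K"],[*uv,1]);o=R@T[:3,3]+s["tool_pos"];P=o+d*(z-o[2])/d[2]
    w=P[:2]-CASE[:2];print(uv,cs*w[0]+sn*w[1],-sn*w[0]+cs*w[1])
for sg in(1,-1):print(sg,delta(place(CASE,[-67,-2,200])[0],s["eef_rot"][2]+sg*np.pi/2))
E
```

```text
[0.41 0.34 0.37 1.61 0.   0.52]
(249.5, 185) -75.00780634034928 -67.5537249054484
(379, 184.5) -75.75111961748661 60.543997331593914
(250.5, 193) -67.73493767157119 -66.08746670460529
(378, 192.5) -68.46606393587969 59.15071230904737
(242, 160) -95.91234834283182 -88.07442069655048
(393, 159) -97.41526055601338 87.26628571231788
1 [0.11 1.11 7.3 ]
-1 [-0.11 -1.11  7.3 ]
```

Call:
apply_moves --motion '[{"x":0,"y":0,"z":0,"roll":-1,"gripper":0.55},{"x":0,"y":0,"z":0,"roll":-1,"gripper":0.55},{"x":0,"y":0,"z":0,"roll":-1,"gripper":0.55},{"x":0,"y":0,"z":0,"roll":-1,"gripper":0.55},{"x":0,"y":0,"z":0,"roll":-1,"gripper":0.55},{"x":0,"y":0,"z":0,"roll":-1,"gripper":0.55},{"x":0,"y":0,"z":0,"roll":-1,"gripper":0.55},{"x":0,"y":0,"z":0,"roll":-1,"gripper":0.55},{"x":0,"y":0,"z":0,"roll":-1,"gripper":0.55},{"x":0,"y":0,"z":0,"roll":-1,"gripper":0.55},{"x":0,"y":0,"z":0,"roll":-1,"gripper":0.55},{"x":0,"y":0,"z":0,"roll":-1,"gripper":0.55},{"x":0,"y":0,"z":0,"roll":-1,"gripper":0.55},{"x":0,"y":0,"z":0,"roll":-1,"gripper":0.55},{"x":0,"y":0,"z":0,"roll":-1,"gripper":0.55},{"x":0.16,"y":0.53,"z":1,"roll":0,"gripper":0.55},{"x":0,"y":0.53,"z":1,"roll":0,"gripper":0.55},{"x":0,"y":0,"z":1,"roll":0,"gripper":0.55},{"x":0,"y":0,"z":1,"roll":0,"gripper":0.55},{"x":0,"y":0,"z":0,"roll":0,"gripper":0.55}]'

```text
clock: 8.22
tool_pos: [514.0, 233.2, 261.2]
eef_rot: [3.137, -0.003, -1.677]
ft_force: [-0.2, 0.3, -0.7]
finger_gap: 0.554
finger_force: 0.0
```

```bash
python3 - <<'E'
from h import *
np.set_printoptions(precision=3,suppress=True)
s=r.read_state();print(s["tool_pos"],s["eef_rot"],CASE[2]-np.pi/2,delta(place(CASE,[-66,-3,134])[0]))
E
```

```text
[514.033 233.19  261.2  ] [ 3.137 -0.003 -1.677] -1.6767963267948967 [-0.041 -0.007  6.36 ]
```

Call:
apply_moves --motion '[{"x":0,"y":0,"z":0.9,"roll":0,"gripper":0.55},{"x":0,"y":0,"z":0.9,"roll":0,"gripper":0.55},{"x":0,"y":0,"z":0.9,"roll":0,"gripper":0.55},{"x":0,"y":0,"z":0.9,"roll":0,"gripper":0.55},{"x":0,"y":0,"z":0.9,"roll":0,"gripper":0.55},{"x":0,"y":0,"z":0.9,"roll":0,"gripper":0.55},{"x":0,"y":0,"z":0.95,"roll":0,"gripper":0.55},{"x":0,"y":0,"z":0,"roll":0,"gripper":0.55},{"x":0,"y":0,"z":0,"roll":0,"gripper":0},{"x":0,"y":0,"z":0,"roll":0,"gripper":0},{"x":0,"y":0,"z":0,"roll":0,"gripper":0},{"x":0,"y":0,"z":0,"roll":0,"gripper":0},{"x":0,"y":0,"z":0,"roll":0,"gripper":0},{"x":0,"y":0,"z":0,"roll":0,"gripper":0},{"x":0,"y":0,"z":0,"roll":0,"gripper":0},{"x":0,"y":0,"z":0,"roll":0,"gripper":0}]' --grip_force 40

```text
clock: 9.55
tool_pos: [516.7, 234.3, 140.5]
eef_rot: [-3.137, 0.002, -1.677]
ft_force: [1.5, -0.6, 6.8]
finger_gap: 0.179
finger_force: 36.8
```

Call:
apply_moves --motion '[{"x":0,"y":0.23,"z":-0.4,"roll":0,"gripper":0},{"x":0,"y":0.23,"z":-0.4,"roll":0,"gripper":0},{"x":0,"y":0.23,"z":-0.4,"roll":0,"gripper":0},{"x":0,"y":0,"z":0,"roll":0,"gripper":0},{"x":0,"y":0,"z":0,"roll":0,"gripper":0}]'

```text
clock: 9.97
tool_pos: [502.7, 235.9, 163.9]
eef_rot: [-3.137, 0.002, -1.676]
ft_force: [3.2, -1.3, 4.1]
finger_gap: 0.182
finger_force: 40.4
```

```bash
python3 - <<'E'
from h import *
s=r.read_state();print(s["tool_pos"],s["ft_force"],s["finger_gap"])
A=r.capture("scene")["color"][200:380,330:570];B=r.capture("side")["color"][240:420,280:520]
m=np.hstack([cv2.resize(v,(400,300),interpolation=2) for v in(A,B)])
cv2.imwrite("pics/m2.png",np.clip(m[:,:,::-1]*1.5,0,255).astype(np.uint8))
E
```

```text
[502.69223163 235.86170403 163.89874372] [ 3.16606816 -1.25473774  4.05520019] 0.18191654996968246
```

View pics/m2.png

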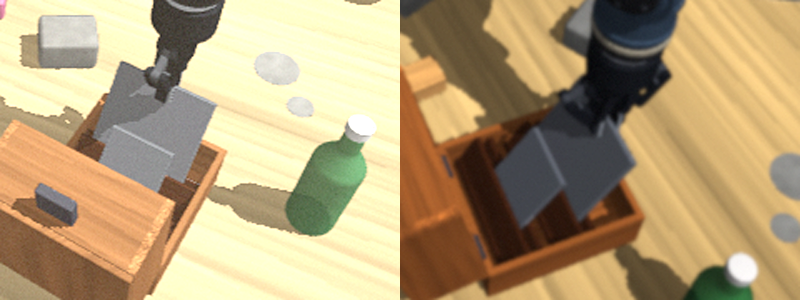

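The panel's upper edge (mosaic (120,63)–(215,103)) has come up with the gripper, so I'll continue along the lean.

Call:
apply_moves --motion '[{"x":0,"y":0.23,"z":-0.4,"roll":0,"gripper":0},{"x":0,"y":0.23,"z":-0.4,"roll":0,"gripper":0},{"x":0,"y":0.23,"z":-0.4,"roll":0,"gripper":0},{"x":0,"y":0.23,"z":-0.4,"roll":0,"gripper":0},{"x":0,"y":0.23,"z":-0.4,"roll":0,"gripper":0},{"x":0,"y":0.23,"z":-0.4,"roll":0,"gripper":0},{"x":0,"y":0.1,"z":-0.4,"roll":0,"gripper":0},{"x":0,"y":0,"z":-0.5,"roll":0,"gripper":0},{"x":0,"y":0,"z":-0.5,"roll":0,"gripper":0},{"x":0,"y":0,"z":-0.5,"roll":0,"gripper":0},{"x":0,"y":0,"z":0,"roll":0,"gripper":0}]'

```text
clock: 10.98
tool_pos: [472.4, 238.8, 250.1]
eef_rot: [-3.139, 0.001, -1.676]
ft_force: [0.8, 0.5, -1.8]
finger_gap: 0.091
finger_force: 42.0
```

```bash
python3 - <<'E'
from h import *
np.set_printoptions(precision=3,suppress=True)
print(delta(place(REST,[12,0,290])[0],-1.273), r.read_state()["q"])
E
```

```text
[21.619  1.258 -1.995] [ 0.468  0.243 -0.002  1.323  0.    -0.997]
```

Call:
apply_moves --motion '[{"x":0,"y":0,"z":-0.5,"roll":-0.96,"gripper":0},{"x":0,"y":0,"z":-0.5,"roll":-0.96,"gripper":0},{"x":0,"y":0,"z":-0.5,"roll":-0.96,"gripper":0},{"x":0,"y":0,"z":-0.5,"roll":-0.97,"gripper":0},{"x":0.4,"y":0,"z":0,"roll":0,"gripper":0},{"x":0.8,"y":0,"z":0,"roll":0,"gripper":0},{"x":0.8,"y":0,"z":0,"roll":0,"gripper":0},{"x":0.8,"y":0,"z":0,"roll":0,"gripper":0},{"x":0.8,"y":0.1,"z":0,"roll":0,"gripper":0},{"x":0.8,"y":0.1,"z":0,"roll":0,"gripper":0},{"x":0.8,"y":0.1,"z":0,"roll":0,"gripper":0},{"x":0.8,"y":0.1,"z":0,"roll":0,"gripper":0},{"x":0.8,"y":0.1,"z":0,"roll":0,"gripper":0},{"x":0.8,"y":0.1,"z":0,"roll":0,"gripper":0},{"x":0.8,"y":0.1,"z":0,"roll":0,"gripper":0},{"x":0.8,"y":0.1,"z":0,"roll":0,"gripper":0},{"x":0.8,"y":0.1,"z":0,"roll":0,"gripper":0},{"x":0.8,"y":0.1,"z":0,"roll":0,"gripper":0},{"x":0.8,"y":0.1,"z":0,"roll":0,"gripper":0}]'

```text
clock: 12.57
tool_pos: [518.4, 8.8, 287.1]
eef_rot: [3.141, 0.0, -1.277]
ft_force: [-0.5, -0.3, -1.9]
finger_gap: 0.094
finger_force: 41.9
```

Call:
apply_moves --motion '[{"x":0.8,"y":0.1,"z":0,"roll":0,"gripper":0},{"x":0.8,"y":0.06,"z":0,"roll":0,"gripper":0},{"x":0.8,"y":0,"z":0,"roll":0,"gripper":0},{"x":0.8,"y":0,"z":0,"roll":0,"gripper":0},{"x":0.8,"y":0,"z":0,"roll":0,"gripper":0},{"x":0.8,"y":0,"z":0,"roll":0,"gripper":0},{"x":0.8,"y":0,"z":0,"roll":0,"gripper":0},{"x":0.8,"y":0,"z":0,"roll":0,"gripper":0},{"x":0.8,"y":0,"z":0,"roll":0,"gripper":0},{"x":0.8,"y":0,"z":0,"roll":0,"gripper":0},{"x":0.8,"y":0,"z":0,"roll":0,"gripper":0},{"x":0.8,"y":0,"z":0,"roll":0,"gripper":0},{"x":0.4,"y":0,"z":0,"roll":0,"gripper":0},{"x":0,"y":0,"z":0,"roll":0,"gripper":0},{"x":0,"y":0,"z":0,"roll":0,"gripper":0}]'

```text
clock: 13.82
tool_pos: [574.1, -182.3, 287.6]
eef_rot: [3.141, 0.001, -1.274]
ft_force: [-0.1, -0.2, -2.8]
finger_gap: 0.092
finger_force: 41.9
```

```bash
python3 - <<'E'
from h import *
np.set_printoptions(precision=3,suppress=True)
s=r.read_state();print(s["tool_pos"],s["eef_rot"],delta(place(REST,[12,0,290])[0]))
A=r.capture("scene")["color"][90:270,160:340];B=r.capture("side")["color"][70:250,220:400]
m=np.hstack([cv2.resize(v,(400,400),interpolation=2) for v in(A,B)])
cv2.imwrite("pics/m3.png",np.clip(m[:,:,::-1]*1.5,0,255).astype(np.uint8))
E
```

```text
[ 574.1   -182.251  287.614] [ 3.141  0.001 -1.274] [-0.002 -0.057 -0.119]
```

View pics/m3.png

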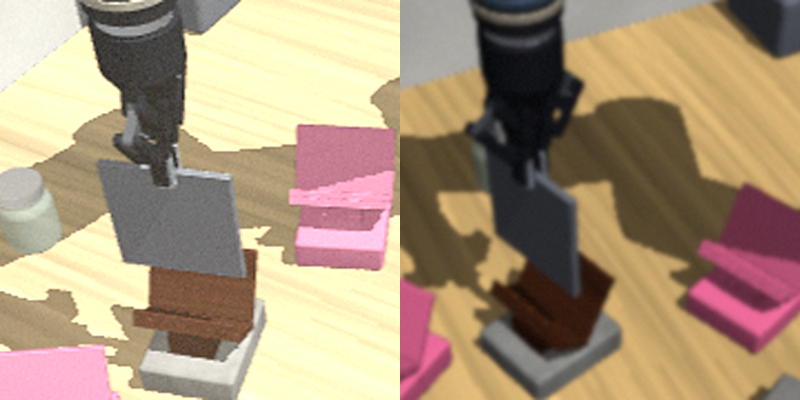

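The panel hangs nearly vertical over the stand, with its scene corners at (205,163), (266,170), (269,214) and (216,208). I'll fit its pose.

```bash
python3 - <<'E'
from h import *
from scipy.spatial.transform import Rotation as Ro
np.set_printoptions(precision=2,suppress=True)
L=np.array([[4.5,-65,130],[4.5,65,130],[4.5,65,0],[4.5,-65,0]])
sc=[(205,162.9),(265.75,170.1),(269.4,213.75),(215.8,207.9)];sd=[(261.4,137.5),(299.7,161.4),(299.7,202.8),(263.7,174.4)]
W=lambda p:Ro.from_euler("ZYX",p[3:]).apply(L)+p[:3]
f=lambda p:np.concatenate([(proj("scene",W(p))-sc).ravel(),(proj("side",W(p))-sd).ravel()])
o=least_squares(f,[574,-182,160,.3,0,0],loss="soft_l1",x_scale=[10,10,10,.1,.1,.1]);p=o.x
print(p,f(p).reshape(-1,2).tolist())
c,s=np.cos(REST[2]),np.sin(REST[2]);w=p[:2]-REST[:2];print("bottom in rest level frame",c*w[0]+s*w[1],-s*w[0]+c*w[1])
E
```

```text
[ 565.33 -191.7   144.39    0.32   -0.01   -0.02] [[-0.02643278433032492, -0.00626284702568114], [-0.7589728546790298, -0.06387864802559307], [0.5234818564172201, 0.5744934358574767], [-0.47456737835477725, -0.6225065070984783], [-0.8634733345646168, -4.408440177443964], [0.6745811467749263, 0.5293271452005399], [0.6063868986721559, 0.4664758373928919], [0.11919690504601022, 0.6017661834859211]]
bottom in rest level frame -0.28468803383029107 -6.499213025444358
```

```bash
python3 - <<'E'
from h import *
from scipy.spatial.transform import Rotation as Ro
np.set_printoptions(precision=2,suppress=True)
L=np.array([[4.5,-65,130],[4.5,65,130],[4.5,65,0],[4.5,-65,0]])
sc=[(205,162.9),(265.75,170.1),(269.4,213.75),(215.8,207.9)];sd=[(299.7,161.4),(299.7,202.8),(263.7,174.4)]
W=lambda p:place(REST,Ro.from_euler("X",p[2]).apply(L)+[11,p[0],p[1]])
f=lambda p:np.concatenate([(proj("scene",W(p))-sc).ravel(),(proj("side",W(p)[1:])-sd).ravel()])
o=least_squares(f,[0,160,0],x_scale=[10,10,.1]);p=o.x
print(p,f(p).reshape(-1,2))
E
```

```text
[  1.94 157.84  -0.02] [[ 0.02 -0.95]
 [ 0.04 -0.33]
 [ 1.96  0.71]
 [ 0.41 -1.21]
 [-2.23  0.53]
 [-1.18  1.03]
 [-1.26  0.37]]
```

Call:
apply_moves --motion '[{"x":0,"y":0.1,"z":0.5,"roll":0,"gripper":0},{"x":0,"y":0.1,"z":0.5,"roll":0,"gripper":0},{"x":0,"y":0.1,"z":0.5,"roll":0,"gripper":0},{"x":0,"y":0,"z":0.5,"roll":0,"gripper":0},{"x":0,"y":0,"z":0.5,"roll":0,"gripper":0},{"x":0,"y":0,"z":0.4,"roll":0,"gripper":0},{"x":0,"y":0,"z":0.3,"roll":0,"gripper":0},{"x":0,"y":0,"z":0.2,"roll":0,"gripper":0},{"x":0,"y":0,"z":0,"roll":0,"gripper":0},{"x":0,"y":0,"z":0,"roll":0,"gripper":0}]'

```text
clock: 14.95
tool_pos: [568.5, -183.7, 219.9]
eef_rot: [3.141, -0.0, -1.273]
ft_force: [1.3, 0.7, -2.0]
finger_gap: 0.091
finger_force: 41.9
```

Call:
apply_moves --motion '[{"x":0,"y":0,"z":0.1,"roll":0,"gripper":0},{"x":0,"y":0,"z":0.1,"roll":0,"gripper":0},{"x":0,"y":0,"z":0,"roll":0,"gripper":0}]'

```text
clock: 15.2
tool_pos: [568.4, -183.8, 215.8]
eef_rot: [3.142, -0.0, -1.273]
ft_force: [-0.1, -0.2, -1.6]
finger_gap: 0.091
finger_force: 41.9
```

Call:
apply_moves --motion '[{"x":0,"y":0,"z":0.1,"roll":0,"gripper":0},{"x":0,"y":0,"z":0.1,"roll":0,"gripper":0},{"x":0,"y":0,"z":0,"roll":0,"gripper":0}]'

```text
clock: 15.45
tool_pos: [568.2, -183.7, 211.5]
eef_rot: [3.141, 0.0, -1.273]
ft_force: [-0.6, -0.1, -2.7]
finger_gap: 0.093
finger_force: 41.9
```

Expected contact at about TCP z 205; continuing.

Call:
apply_moves --motion '[{"x":0,"y":0,"z":0.1,"roll":0,"gripper":0},{"x":0,"y":0,"z":0.1,"roll":0,"gripper":0},{"x":0,"y":0,"z":0,"roll":0,"gripper":0}]'

```text
clock: 15.7
tool_pos: [568.4, -183.7, 207.9]
eef_rot: [3.142, -0.0, -1.273]
ft_force: [-0.7, -0.0, -0.3]
finger_gap: 0.089
finger_force: 42.2
```

Call:
apply_moves --motion '[{"x":0,"y":0,"z":0.1,"roll":0,"gripper":0},{"x":0,"y":0,"z":0,"roll":0,"gripper":0}]'

```text
clock: 15.87
tool_pos: [568.9, -183.6, 207.7]
eef_rot: [-3.139, -0.001, -1.273]
ft_force: [-3.0, 2.4, 11.1]
finger_gap: 0.093
finger_force: 43.8
```

Call:
apply_moves --motion '[{"x":0,"y":0,"z":0.1,"roll":0,"gripper":0},{"x":0,"y":0,"z":0,"roll":0,"gripper":0}]'

```text
clock: 16.03
tool_pos: [569.5, -183.4, 207.5]
eef_rot: [-3.137, -0.002, -1.273]
ft_force: [-5.3, 4.5, 24.6]
finger_gap: 0.092
finger_force: 45.7
```

Contact with the ledge is made. I'll relieve the press, open part way, and let the panel lean on the robot-side finger while I lower it onto the backrest.

Call:
apply_moves --motion '[{"x":0,"y":0,"z":-0.12,"roll":0,"gripper":0},{"x":0,"y":0,"z":0,"roll":0,"gripper":0},{"x":0,"y":0,"z":0,"roll":0,"gripper":0.2},{"x":0,"y":0,"z":0,"roll":0,"gripper":0.2},{"x":0,"y":0,"z":0,"roll":0,"gripper":0.28},{"x":0,"y":0,"z":0,"roll":0,"gripper":0.36},{"x":0,"y":0,"z":0,"roll":0,"gripper":0.44},{"x":0,"y":0,"z":0,"roll":0,"gripper":0.44},{"x":0,"y":0,"z":0,"roll":0,"gripper":0.44}]' --grip_force 20

```text
clock: 16.78
tool_pos: [568.4, -183.7, 206.1]
eef_rot: [3.141, 0.0, -1.273]
ft_force: [-0.4, -0.0, -1.0]
finger_gap: 0.436
finger_force: 0.1
```

```bash
python3 - <<'E'
from h import *
s=r.read_state();print(s["tool_pos"],s["ft_force"],s["finger_gap"])
A=r.capture("scene")["color"][120:300,160:340];B=r.capture("side")["color"][90:270,210:390]
m=np.hstack([cv2.resize(v,(400,400),interpolation=2) for v in(A,B)])
cv2.imwrite("pics/m4.png",np.clip(m[:,:,::-1]*1.5,0,255).astype(np.uint8))
E
```

```text
[ 568.36743894 -183.72804619  206.14118152] [-0.36103926 -0.00369422 -1.03378881] 0.4355733503932622
```

View pics/m4.png

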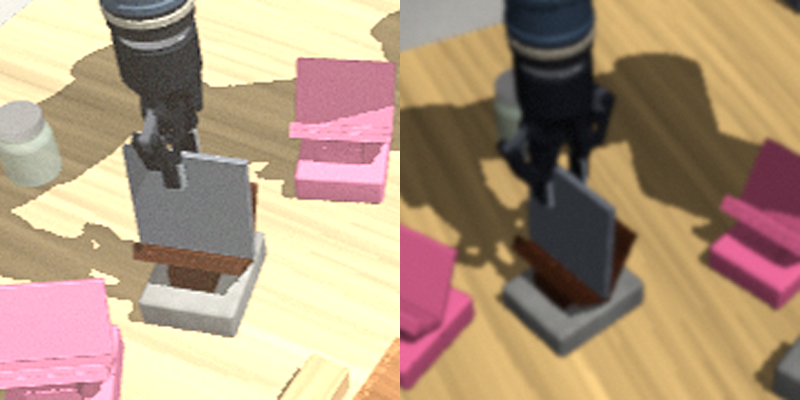

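The panel stands on the ledge (mosaic bottom edge at about y 250), leaning on the robot-side finger. Lowering it now.

Call:
apply_moves --motion '[{"x":0,"y":0.2,"z":0.05,"roll":0,"gripper":0.44},{"x":0,"y":0.2,"z":0.05,"roll":0,"gripper":0.44},{"x":0,"y":0.2,"z":0.05,"roll":0,"gripper":0.44},{"x":0,"y":0.2,"z":0.05,"roll":0,"gripper":0.44},{"x":0,"y":0.2,"z":0.1,"roll":0,"gripper":0.44},{"x":0,"y":0.2,"z":0.1,"roll":0,"gripper":0.44},{"x":0,"y":0.2,"z":0.1,"roll":0,"gripper":0.44},{"x":0,"y":0.2,"z":0.1,"roll":0,"gripper":0.44},{"x":0,"y":0.2,"z":0.1,"roll":0,"gripper":0.44},{"x":0,"y":0.2,"z":0.1,"roll":0,"gripper":0.44},{"x":0,"y":0.2,"z":0.1,"roll":0,"gripper":0.44},{"x":0,"y":0.2,"z":0.1,"roll":0,"gripper":0.44},{"x":0,"y":0.2,"z":0,"roll":0,"gripper":0.44},{"x":0,"y":0.2,"z":0,"roll":0,"gripper":0.44},{"x":0,"y":0,"z":0,"roll":0,"gripper":0.44}]'

```text
clock: 18.13
tool_pos: [514.3, -200.3, 186.5]
eef_rot: [3.142, -0.0, -1.274]
ft_force: [0.4, -0.1, -1.1]
finger_gap: 0.438
finger_force: 0.0
```

Call:
apply_moves --motion '[{"x":0,"y":0.2,"z":0,"roll":0,"gripper":0.5},{"x":0,"y":0.1,"z":0,"roll":0,"gripper":0.5},{"x":0,"y":0,"z":-0.3,"roll":0,"gripper":0.5},{"x":0,"y":0,"z":-0.6,"roll":0,"gripper":0.5},{"x":0,"y":0,"z":-1,"roll":0,"gripper":0.5},{"x":0,"y":0,"z":-1,"roll":0,"gripper":0.5},{"x":0,"y":0,"z":-1,"roll":0,"gripper":0.5},{"x":0,"y":0.5,"z":-1,"roll":0,"gripper":0.5},{"x":0,"y":1,"z":-1,"roll":0,"gripper":0.5},{"x":0,"y":1,"z":0,"roll":0,"gripper":0.5},{"x":0,"y":1,"z":0,"roll":0,"gripper":0.5},{"x":0,"y":1,"z":0,"roll":0,"gripper":0.5},{"x":0,"y":0,"z":0,"roll":0,"gripper":0.5},{"x":0,"y":0,"z":0,"roll":0,"gripper":0.5}]'

```text
clock: 19.3
tool_pos: [422.7, -228.5, 305.2]
eef_rot: [-3.141, -0.001, -1.275]
ft_force: [0.1, -0.4, -0.0]
finger_gap: 0.497
finger_force: 0.0
```

```bash
python3 - <<'E'
from h import *
np.set_printoptions(precision=1,suppress=True)
S=r.capture("scene")["color"].copy();D=r.capture("side")["color"].copy()
# predicted front-face corners of a seated panel, drawn as dots
P=place(REST,[rest(9,y,z) for y,z in((-65,130),(65,130),(65,0),(-65,0))])
for n,im in(("scene",S),("side",D)):print(n,proj(n,P).tolist())
A=S[150:270,190:310];B=D[120:240,240:360]
m=[]
for n,v,o in(("scene",A,(190,150)),("side",B,(240,120))):
    v=cv2.resize(v,(400,400),interpolation=2)
    for q in proj(n,P):cv2.circle(v,tuple(int(t) for t in (q-o)/.3),3,(255,255,0),1)
    m.append(v)
C=cv2.resize(S[160:400,280:600],(267,200));E=cv2.resize(D[180:420,200:520],(267,200))
b=np.hstack([C,E,np.zeros((200,266,3),np.uint8)])
cv2.imwrite("pics/m5.png",np.clip(np.vstack([np.hstack(m),b])[:,:,::-1]*1.4,0,255).astype(np.uint8))
E
```

```text
scene [[223.8639448083694, 177.04663959229413], [277.63302488958396, 183.4931072149708], [275.03871824322937, 236.7455317821873], [223.37753685261094, 229.7110780414144]]
side [[283.9735589246553, 152.38434489092577], [320.72929122197064, 179.3977292548028], [301.27206164053297, 225.42539018299368], [267.1276988035486, 197.5706616747359]]
```

View pics/m5.png

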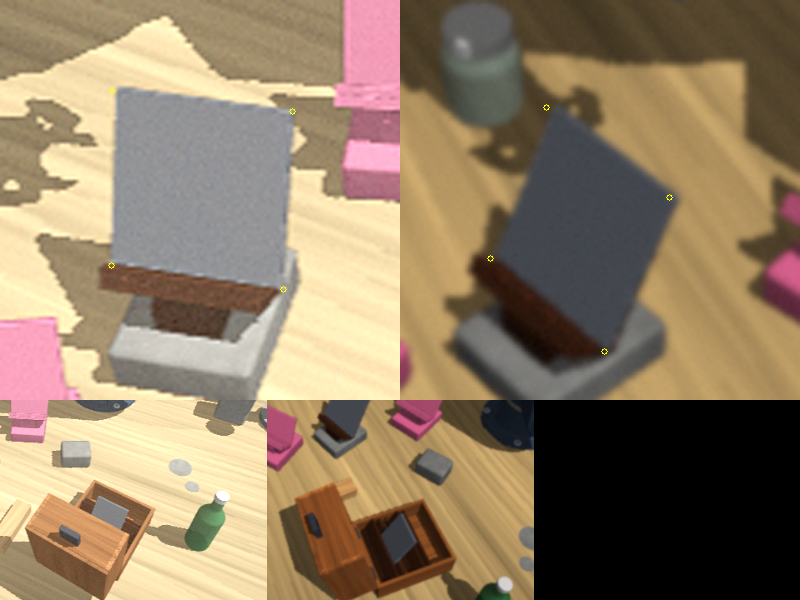

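```bash
python3 - <<'E'
from h import *
np.set_printoptions(precision=2,suppress=True)
def C(e,y0,dx=0):
    t=np.arcsin(e/80);o=[]
    for y,z in((-65,130),(65,130)):
        o.append(rest(e+9*np.cos(t)-z*np.sin(t)+dx,y+y0,z*np.cos(t)+9*np.sin(t)))
    return place(REST,o)
obs=dict(scene=[(190+117*.3,150+88*.3),(190+291*.3,150+107*.3)],side=[(240+155*.3,120+107*.3),(240+277*.3,120+198*.3)])
for e in(0,4,8):
    for n in obs:print(e,n,(np.array(obs[n])-proj(n,C(e,0))).ravel())
# narrow strip: panel-vs-backrest seen past the ends; the side edges' slope is independent of position
for e in(0,4,8):
    t=np.arcsin(e/80)
    for n in obs:
        q=proj(n,place(REST,[rest(e+9*np.cos(t)-z*np.sin(t),65,z*np.cos(t)+9*np.sin(t)) for z in(130,30)]))
        d=q[1]-q[0];print(e,n,"edge angle deg",np.degrees(np.arctan2(d[0],d[1])))
# measured right edge of panel: line fit to gradient
for n,rows,c0,w in(("scene",(186,226),(276.5,274.7),6),("side",(184,212),(318.5,306),6)):
    g=cv2.GaussianBlur(cv2.cvtColor(cam(n)["color"],cv2.COLOR_RGB2GRAY).astype(float),(0,0),.8);pts=[]
    for y in range(*rows):
        xc=np.interp(y,rows,c0);a=int(xc-w);d=np.abs(np.diff(g[y,a:a+2*w+2]));d[d<.5*d.max()]=0
        pts.append((a+.5+(d*np.arange(len(d))).sum()/d.sum(),y))
    v=cv2.fitLine(np.float32(pts),cv2.DIST_HUBER,0,.01,.01).ravel();v*=np.sign(v[1]);print(n,"measured",np.degrees(np.arctan2(v[0],v[1])))
E
```

```text
0 scene [ 1.24 -0.65 -0.33 -1.39]
0 side [ 2.53 -0.28  2.37  0.  ]
4 scene [ 0.83 -0.33 -0.63 -1.06]
4 side [ 1.79 -0.17  1.66  0.17]
8 scene [ 0.43 -0.15 -0.92 -0.86]
8 side [ 1.1  -0.17  0.99  0.21]
0 scene edge angle deg -2.7890822926588013
0 side edge angle deg -22.915192894264734
4 scene edge angle deg -3.541597977066577
4 side edge angle deg -24.59416403607016
8 scene edge angle deg -4.280206494442207
8 side edge angle deg -26.22587713730227
scene measured -5.389604
side measured -22.462646
```

The panel sits in the stand with its top corners within 1–2 px of the seated prediction, and the narrow panel and lid are in place. A lower-edge gap of a few mm can't be ruled out, so I'll press it gently home.

```bash
python3 - <<'E'
from h import *
np.set_printoptions(precision=2,suppress=True)
print(delta(place(REST,[22,0,300])[0]),delta(place(REST,[22,0,137])[0]))
E
```

```text
[ 0.02 -8.42  0.21] [ 0.02 -8.42  8.36]
```

Call:
apply_moves --motion '[{"x":0,"y":-0.84,"z":0,"roll":0,"gripper":0},{"x":0,"y":-0.84,"z":0,"roll":0,"gripper":0},{"x":0,"y":-0.84,"z":0,"roll":0,"gripper":0},{"x":0,"y":-0.84,"z":0,"roll":0,"gripper":0},{"x":0,"y":-0.84,"z":0,"roll":0,"gripper":0},{"x":0,"y":-0.84,"z":0,"roll":0,"gripper":0},{"x":0,"y":-0.84,"z":0,"roll":0,"gripper":0},{"x":0,"y":-0.84,"z":0,"roll":0,"gripper":0},{"x":0,"y":-0.84,"z":0,"roll":0,"gripper":0},{"x":0,"y":-0.84,"z":0,"roll":0,"gripper":0},{"x":0,"y":0,"z":0.8,"roll":0,"gripper":0},{"x":0,"y":0,"z":0.8,"roll":0,"gripper":0},{"x":0,"y":0,"z":0.8,"roll":0,"gripper":0},{"x":0,"y":0,"z":0.8,"roll":0,"gripper":0},{"x":0,"y":0,"z":0.8,"roll":0,"gripper":0},{"x":0,"y":0,"z":0.8,"roll":0,"gripper":0},{"x":0,"y":0,"z":0.8,"roll":0,"gripper":0},{"x":0,"y":0,"z":0.8,"roll":0,"gripper":0},{"x":0,"y":0,"z":0.8,"roll":0,"gripper":0},{"x":0,"y":0,"z":0.8,"roll":0,"gripper":0}]'

```text
clock: 21.27
tool_pos: [584.0, -178.7, 143.1]
eef_rot: [3.141, 0.0, -1.273]
ft_force: [-0.4, 0.2, 1.1]
finger_gap: 0.002
finger_force: 0.0
```

Call:
apply_moves --motion '[{"x":0,"y":0.17,"z":0.3,"roll":0,"gripper":0},{"x":0,"y":0.17,"z":0.1,"roll":0,"gripper":0},{"x":0,"y":0.17,"z":0.1,"roll":0,"gripper":0},{"x":0,"y":0,"z":0,"roll":0,"gripper":0}]'

```text
clock: 21.6
tool_pos: [573.5, -182.2, 134.7]
eef_rot: [3.142, -0.0, -1.273]
ft_force: [-0.1, 0.2, 1.3]
finger_gap: 0.005
finger_force: 0.0
```

Call:
apply_moves --motion '[{"x":0,"y":0.09,"z":0.05,"roll":0,"gripper":0},{"x":0,"y":0.09,"z":0.05,"roll":0,"gripper":0},{"x":0,"y":0,"z":0,"roll":0,"gripper":0}]'

```text
clock: 21.85
tool_pos: [570.4, -183.2, 132.8]
eef_rot: [-3.141, -0.0, -1.273]
ft_force: [0.3, 0.7, 0.4]
finger_gap: -0.003
finger_force: 0.0
```

Call:
apply_moves --motion '[{"x":0,"y":0.09,"z":0.05,"roll":0,"gripper":0},{"x":0,"y":0.09,"z":0.05,"roll":0,"gripper":0},{"x":0,"y":0,"z":0,"roll":0,"gripper":0}]'

```text
clock: 22.1
tool_pos: [566.7, -184.2, 130.2]
eef_rot: [3.141, 0.0, -1.273]
ft_force: [-0.5, 0.1, 0.7]
finger_gap: 0.004
finger_force: 0.0
```

Call:
apply_moves --motion '[{"x":0,"y":0.1,"z":0.05,"roll":0,"gripper":0},{"x":0,"y":0.1,"z":0.05,"roll":0,"gripper":0},{"x":0,"y":0,"z":0,"roll":0,"gripper":0}]'

```text
clock: 22.35
tool_pos: [562.7, -185.3, 128.1]
eef_rot: [3.141, 0.0, -1.273]
ft_force: [-0.9, -0.2, -0.4]
finger_gap: 0.001
finger_force: 0.0
```

Call:
apply_moves --motion '[{"x":0,"y":0.1,"z":0.05,"roll":0,"gripper":0},{"x":0,"y":0,"z":0,"roll":0,"gripper":0}]'

```text
clock: 22.52
tool_pos: [561.0, -185.9, 127.1]
eef_rot: [3.141, 0.0, -1.273]
ft_force: [0.9, 0.5, -0.3]
finger_gap: -0.004
finger_force: 0.0
```

Call:
apply_moves --motion '[{"x":0,"y":0.1,"z":0.05,"roll":0,"gripper":0},{"x":0,"y":0,"z":0,"roll":0,"gripper":0}]'

```text
clock: 22.68
tool_pos: [559.0, -186.5, 126.2]
eef_rot: [3.141, 0.0, -1.273]
ft_force: [0.6, 0.6, -0.4]
finger_gap: 0.0
finger_force: 0.0
```

Call:
apply_moves --motion '[{"x":0,"y":0.1,"z":0.05,"roll":0,"gripper":0},{"x":0,"y":0,"z":0,"roll":0,"gripper":0}]'

```text
clock: 22.85
tool_pos: [557.1, -187.1, 125.1]
eef_rot: [3.141, 0.0, -1.273]
ft_force: [0.4, 0.9, 0.1]
finger_gap: 0.0
finger_force: 0.0
```

Call:
apply_moves --motion '[{"x":0,"y":0.08,"z":0.02,"roll":0,"gripper":0},{"x":0,"y":0,"z":0,"roll":0,"gripper":0}]'

```text
clock: 23.02
tool_pos: [556.6, -187.4, 125.2]
eef_rot: [-3.14, -0.0, -1.273]
ft_force: [2.6, 2.2, -0.5]
finger_gap: 0.006
finger_force: 0.9
```

Call:
apply_moves --motion '[{"x":0,"y":0.08,"z":0.02,"roll":0,"gripper":0},{"x":0,"y":0,"z":0,"roll":0,"gripper":0}]'

```text
clock: 23.18
tool_pos: [556.4, -187.6, 125.3]
eef_rot: [-3.137, -0.001, -1.273]
ft_force: [7.9, 4.1, 0.5]
finger_gap: 0.002
finger_force: 2.6
```

It stalled at once with the force rising to 9 N, so the panel is firmly flush. Backing off.

Call:
apply_moves --motion '[{"x":0,"y":-0.3,"z":-0.1,"roll":0,"gripper":0},{"x":0,"y":-0.6,"z":-0.4,"roll":0,"gripper":0},{"x":0,"y":-0.8,"z":-0.8,"roll":0,"gripper":0},{"x":0,"y":-0.6,"z":-1,"roll":0,"gripper":0},{"x":0,"y":0,"z":-1,"roll":0,"gripper":0},{"x":0,"y":0,"z":-1,"roll":0,"gripper":0},{"x":0,"y":0,"z":-1,"roll":0,"gripper":0},{"x":0,"y":0,"z":-1,"roll":0,"gripper":0},{"x":0,"y":0,"z":-1,"roll":0,"gripper":0},{"x":0,"y":0,"z":-1,"roll":0,"gripper":0},{"x":0,"y":0,"z":0,"roll":0,"gripper":0},{"x":0,"y":0,"z":0,"roll":0,"gripper":0}]'

```text
clock: 24.18
tool_pos: [598.8, -174.7, 291.3]
eef_rot: [-3.141, -0.001, -1.273]
ft_force: [0.4, 0.3, -0.1]
finger_gap: -0.001
finger_force: 0.0
```

```bash
python3 - <<'E'
from h import *
new=r.capture("side")["color"].astype(int)
print(r.read_state()["tool_pos"],r.read_state()["ft_force"])
# grey panel region still where predicted?
g=new[160:200,285:305].reshape(-1,3);print(g.mean(0),g.std(0))
print(r.finish_job())
E
```

```text
[ 598.35202993 -174.56075464  290.18724021] [-0.02855265 -0.24192588 -0.05350092]
[51.32875 53.45875 57.635  ] [9.68236404 6.76799811 2.23142891]
the job is handed in; nothing more can be done
None
```

I handed the job in at about 24 s, with no verdict returned. In the last picture the lid was open on its stop, the narrow panel was in its slot and the wide panel was on the stand; I then pressed that panel lightly home against the backrest (9 N, no give).

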